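# Turn the milk pan's handle in

## Task

On the coffee counter's hob the handle of the small milk pan sticks out over the front edge, where somebody will catch it. Without lifting the pan, swing the handle inward until it points to the back, into the gap between the saucepan and the skillet not over either of them, about a finger's width clear of both, with the milk pan flat and centred on its front ring. Mind the wire cup rack hanging low over the hob, and leave the other pans, the rack and everything on the counter undisturbed.

Things in the scene. Friction and masses are not known exactly. Their poses are not given: they have to be found in the camera images.
- front_ring (a point): Centre of the printed front ring (156 mm across) on the top face of the hob, a flat black glass plate let into the counter whose top is 6 mm above the work surface. Its x axis points to the back of the hob (away from the robot), y to the left, z up. The glass runs from 120 mm in front of this point to 340 mm behind it and 320 mm to each side; the two back rings lie 200 mm behind it and 170 mm to either side.
- milk_pan_center (a point): The milk pan's axis, half-way up (37.5 mm above its base). Loose stainless pan, about 0.55 kg, empty, 140 mm across at the rim and 120 mm at the base, 75 mm high, 3 mm wall, with two small pouring lips and one straight stainless handle. x points from the axis along the handle (level), z up. It rests freely on the smooth glass and turns or slides on it easily (friction about 0.3, so some 2 N moves it); pushed at the handle alone it also drifts off the ring.
- milk_pan_grip (a point): A point on the centre line of the milk pan's handle, a good place to hold it: 130 mm from the pan's axis, 81 mm above its base. The handle is a round bar 18 mm thick which starts 84 mm from the axis at 64 mm above the base (a thinner stub joins it to the pan) and rises straight outward at 20 degrees; x axis as for the pan (level, outward).
- milk_pan_tip (a point): The outer end of the milk pan's handle: 190 mm from the pan's axis, 99 mm above its base.
- saucepan: Neighbouring loose stainless saucepan on one of the two back rings (left or right): low, straight wall, 180 mm across, 60 mm high, so that the milk pan's handle passes above its rim when it is swung round level; origin at the centre of its base; its handle (along its x) points to the back, away from the milk pan. Must not be shifted.
- skillet: Neighbouring loose dark skillet on the other back ring: 240 mm across at the rim, 45 mm high, also lower than the milk pan's handle; origin at the centre of its base; its handle (along its x) points to the back. Must not be shifted.
- rack_front_edge (a point): Middle of the underside of the front (robot-side) rail of the fixed chrome wire cup rack, 360 mm above the work surface. From this rail the rack runs level 280 mm to the back and 365 mm to each side (x axis to the back), over the back half of the hob, so a tool standing upright cannot get at anything below it; it is held by two posts at its sides, 245 mm behind the front rail. Mugs stand on it up to 90 mm above the rails.
- jug: Small loose steel milk jug, 86 mm across, 100 mm high, on the hob's left front corner; origin at the centre of its base.
- spoon: Loose wooden spoon 240 mm long lying along the right edge of the hob, handle towards the robot; up to 25 mm high, origin under its middle.
- cup_stack: Loose stack of paper cups on the counter left of the hob, 81 mm across, 155 mm high; origin at the centre of its base.
- sugar_jar: Loose glass jar with a lid on the counter right of the hob, 84 mm across, 130 mm high; origin at the centre of its base.
- pan_lid: Loose glass pan lid with a black knob lying on the counter right of the hob, 146 mm across, 51 mm high; origin at the centre of its underside.

How it is judged:
By the outcome, as a careful person would: the job done as asked, in the order asked, and still so for the second after the job is handed in, with the robot touching nothing.
It also fails if it takes over 72 s, if anything falls off the work surface, if the arm or the gripper's body presses on something with over 40 N, if the wrist force passes 120 N, or if a joint passes its speed limit or range.

## Robot

A 6-joint arm with a two-finger parallel gripper is mounted at the origin on the work surface. World frame = base frame: x ahead of the robot, y to its left, z up, the work surface at z = 0. Lengths are in m, angles in degrees, forces in N, time in s.
With the tool pointing down it reaches from about 0.425 to 0.95 m from the base axis. Payload 3.5 kg.
Tool frame: the origin (TCP) lies midway between the tips of the shut fingers; the grasp point (between the pads) lies 19 mm behind it; z points along the fingers, y is the line along which they close (so a half turn about z gives the same grasp; the last joint's range is limited). The gripper opens to 85 mm and grips with 20 to 120 N. Pads are 22 mm wide; open, the fingers measure 114 mm over their backs; the gripper's body (76 mm by 85 mm) begins 54 mm behind the grasp point. The pads swing forward as they close: fully open they stand 13 mm farther back than shut.
Start: joints at [64.572, 16.404, 90.338, -0, 73.258, -8.594], TCP at [0.195, 0.646, 0.231] pointing down, gripper open.
Joint ranges: [-158.93, 158.93], [-51.34, 127.21], [12.03, 142.37], [-87.48, 267.48], [13.55, 161.25], [-162.69, 162.69]. Speed limits (degrees/s): [159.86, 159.86, 180, 180, 180, 180].

## Interface

Orientations are given as [roll, pitch, yaw] about the fixed x, y, z axes, in that order (R = Rz(yaw) Ry(pitch) Rx(roll)).
In Python, from cell import r, eyes, job gives the robot as it stands. The module is installed in compiled form; this text tells all that it offers.
- The arm moves only by the tool apply_moves, never from a script. Its argument "moves" is a list of rows, each a list of 2 entries, a list of its own where there are three numbers: the shift along the tool's x, y, z in m, then the turn about the tool's z in rad. A call has 1 to 8 rows; each row is the pose to reach, as a shift and turn from the pose commanded when the call began, along the tool's axes at that moment; what a row does not reach only later rows make up. A row lasts 1/10 s, in which the tool goes at most 50 mm and 8.59 degrees, less where a joint would pass 70% of its speed; a pose out of reach is approached as far as the arm can. A call with a gripper value outside its range is refused whole. "hand" is the gripper's target within -1 to 1 (shut at 1, half-way at 0, fully open at -1), set as the call begins (left out, the last holds). The fingers move at their own pace and stop on an object; "force" is the grip in N (left out, the last holds). Time passes only in rows, so rows that repeat a pose let the fingers close. It gives the time, the measured TCP pose, the force, the opening and the grip force at its end, in the units of the state.
- r.sense(): the state, without advancing time (a new reading comes with each control period).
- eyes.snapshot(name): name is "scene" or "top" or "wrist"; returns a dict with "pixels" (384x512x3 uint8, red, green, blue), "intrinsics" (3x3 intrinsics, pixels), "k1" (the pictures are not rectified: a ray, as slopes to the right and down, at radius r is drawn at 1 + k1 r^2 times it, then the intrinsics apply), "R" (3x3) and "t" (3): a world point X has camera coordinates R X + t. Camera axes: x right, y down, z forward; pixel columns grow to the right and rows downward; lengths in m; the calibration is good to about 2 mm. A picture is of the moment at which its call begins. There is no depth.
- job.sign_off(): hands the job in; it is judged then, once.
The state is a dict: "time_s": time; "joint_pos": joint angles; "qvel": joint speeds; "effort": joint torques, N m; "ee_pos": TCP position; "orientation": TCP orientation; "ft_force": force on the tool from outside, world axes, zero at the start; "wrist_torque": the same for the moment, N m; "width": finger opening in m; "grasp_force": force on a finger pad.
Only numpy, scipy, OpenCV 4.12 (cv2) and the standard library are available. Lean on these libraries where they do the work, as an engineer would, in place of code of your own. Each camera call takes 0.05 s, during which the arm holds its last target. There are 200 camera calls.

## Working session

There is one attempt and no reset: what is moved stays moved. The work goes in short steps, Python scripts to look and compute and a tool call to move; the robot and the scene stay as the last step left them, time stands still between calls to the robot, and variables do not carry over. Pictures are saved under pics/ and viewed, at most 10 in all, crops included, and the job is handed in when it is done.

Besides the shell and the picture viewer there is one more tool, called after "Emit:" by a JSON object that holds its "name" and its "arguments", one argument or row to a line. apply_moves: Moves the arm, as the interface text tells. Its arguments: {"type":"object","properties":{"moves":{"type":"array"},"hand":{"type":"number"},"force":{"type":"number"}},"required":["moves"]}

```bash
mkdir -p pics; python3 - <<'E'
from cell import r,eyes
import cv2,pickle,numpy as np
d={}
for n in("scene","top","wrist"):
    s=eyes.snapshot(n);d[n]=s;cv2.imwrite(f"pics/{n}0.png",s["pixels"][:,:,::-1])
    print(n,s["k1"],np.round(s["intrinsics"],1).tolist(),np.round(-s["R"].T@s["t"],3),np.round(s["R"][2],2))
pickle.dump(d,open("d0.pkl","wb"))
cv2.imwrite("pics/both0.png",np.hstack([cv2.resize(d[n]["pixels"][:,:,::-1],(400,300)) for n in("scene","wrist")]))
print(r.sense())
E
```

```text
scene -0.08293600251873018 [[387.7, 0.0, 260.9], [0.0, 387.7, 192.9], [0.0, 0.0, 1.0]] [1.189 0.807 1.336] [-0.4  -0.54 -0.74]
top -0.09575377269905491 [[444.0, 0.0, 251.8], [0.0, 444.0, 197.0], [0.0, 0.0, 1.0]] [ 0.468 -0.017  1.736] [ 0.07  0.   -1.  ]
wrist -0.00905667040504201 [[279.7, 0.0, 254.1], [0.0, 279.7, 190.0], [0.0, 0.0, 1.0]] [0.125 0.667 0.372] [ 0.27 -0.08 -0.96]
{'time_s': 0.15, 'joint_pos': array([ 6.45711520e+01,  1.64435947e+01,  9.04045055e+01,  1.33218872e-03,
        7.32589387e+01, -8.59599806e+00]), 'qvel': array([-0.12885493, -0.1713313 , -0.31388493, -0.07860956,  0.08389556,
       -0.04716158]), 'effort': array([ 7.76636753e-04, -4.06606293e+01, -2.93140340e+01, -1.19522610e-04,
        3.99308148e-03, -9.21555738e-06]), 'ee_pos': array([0.19522632, 0.64560948, 0.23023471]), 'orientation': array([-1.79894354e+02, -1.72593944e-02,  1.63166749e+02]), 'ft_force': array([0.19679385, 0.31948207, 0.2610798 ]), 'wrist_torque': array([0.07240782, 0.05872271, 0.01343607]), 'grasp_force': 0.0, 'width': 0.08548857916050676}
```

View pics/top0.png

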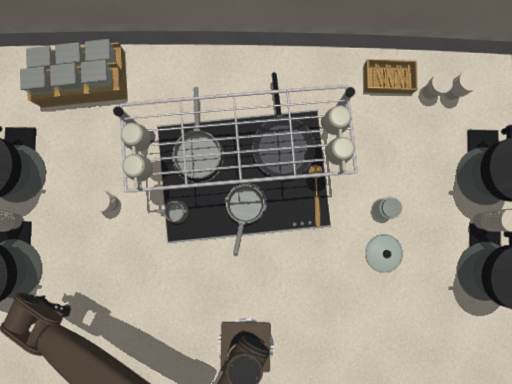

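View pics/scene0.png

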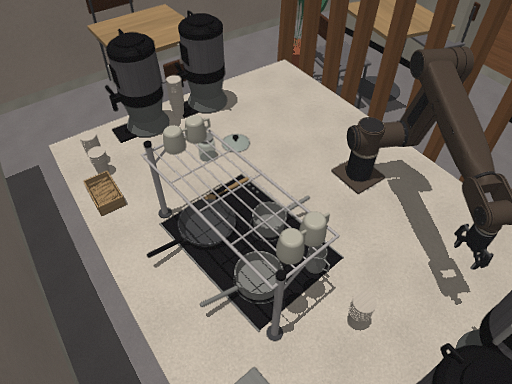

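The top view shows the milk pan at about (246,203) with its handle tip at (236,253). The saucepan is back left at (198,155), the skillet back right at (281,148), and the rack's front rail runs from (125,192) to (355,172). Next I'll zoom in and measure.

```bash
cat > h.py <<'E'
import numpy as np,cv2
def ray(s,px):
    K,k=s["intrinsics"],s["k1"]
    f=float(k); u=cv2.undistortPoints(np.array([[px]],float),K,np.array([f,0,0,0,0.]))[0,0]
    d=s["R"].T@np.array([u[0],u[1],1.]); return -s["R"].T@s["t"],d
def onz(s,px,z):
    c,d=ray(s,px); return c+d*(z-c[2])/d[2]
def proj(s,X):
    p=s["R"]@np.array(X,float)+s["t"];a=p[:2]/p[2];a=a*(1+s["k1"]*(a@a));return s["intrinsics"][:2,:2]@a+s["intrinsics"][:2,2]
E
python3 - <<'E'
import pickle,cv2,numpy as np
from h import *
d=pickle.load(open("d0.pkl","rb"));s=d["top"];im=s["pixels"][:,:,::-1]
cv2.imwrite("pics/topz.png",cv2.resize(im[70:262,115:365],None,fx=3.2,fy=3.1,interpolation=cv2.INTER_CUBIC)[:600])
g=im.max(2)
m=(g<45).astype(np.uint8); m[:, :150]=0;m[:,340:]=0;m[:100]=0;m[260:]=0
m=cv2.morphologyEx(m,cv2.MORPH_CLOSE,np.ones((9,9)))
c=max(cv2.findContours(m,0,2)[0],key=cv2.contourArea)
b=cv2.minAreaRect(c);q=cv2.boxPoints(b)
print(b,[onz(s,p,.006).round(4).tolist() for p in q])
E
```

```text
((242.10296630859375, 167.9677734375), (128.2126922607422, 161.6833953857422), 83.92753601074219) [[0.9122, 0.3757, 0.006], [0.9912, -0.2645, 0.006], [0.4842, -0.3197, 0.006], [0.4077, 0.3062, 0.006]]
```

View pics/topz.png

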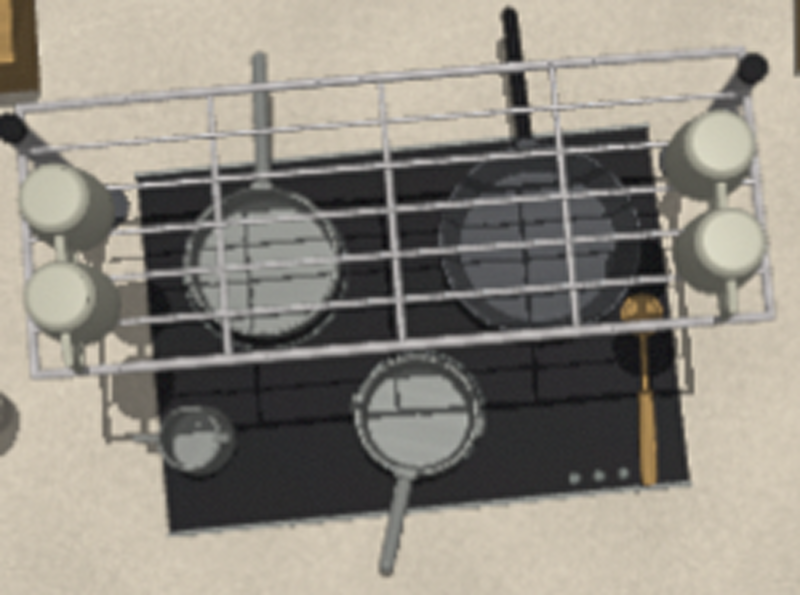

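The crop shows the hob corners at about (135,175), (648,127), (689,485) and (170,533). The milk pan's rim is centred near (419,413) and its handle tip is near (386,572). The saucepan's rim is centred near (264,265), the skillet's near (540,240). The front rail runs from (33,376) to (775,316).

```bash
python3 - <<'E'
import pickle
from h import *
d=pickle.load(open("d0.pkl","rb"));s=d["top"]
P=lambda a,z:onz(s,(115+(a[0]+.5)/3.2-.5,70+(a[1]+.5)/3.1-.5),z)
c=[P(a,.006) for a in((135,175),(648,127),(689,485),(170,533))]
for p in c:print(p.round(4))
print([np.linalg.norm(c[i]-c[(i+1)%4]).round(3) for i in range(4)])
xa=(c[0]-c[3]+c[1]-c[2]);xa/=np.linalg.norm(xa);ya=np.array([-xa[1],xa[0],0])
ce=sum(c)/4;ring=ce-.11*xa
print("xaxis",np.degrees(np.arctan2(xa[1],xa[0])),np.degrees(np.arctan2(*(c[3]-c[2])[[1,0]]))-90,"ring",ring)
print("alt ring from front",(c[2]+c[3])/2+.12*xa)
for n,a,z in(("milk",(419,413),.081),("tip",(386,572),.105),("mroot",(404,480),.075),("sauce",(264,265),.066),("skil",(540,240),.051),("jug",(197,440),.106),("railL",(33,376),.36),("railR",(775,316),.36)):
    p=P(a,z);q=p-ring;print(n,p.round(4),"hob",(q@xa).round(4),(q@ya).round(4))
def pr(n,p):
    u=proj(s,p);print(n,u.round(1))
a,b=P((355,413),.081),P((483,413),.081);print("rimdia",np.linalg.norm(a-b))
E
```

```text
[0.8581 0.366  0.006 ]
[ 0.9302 -0.2703  0.006 ]
[ 0.4727 -0.3225  0.006 ]
[0.4025 0.3089 0.006 ]
[np.float64(0.64), np.float64(0.46), np.float64(0.635), np.float64(0.459)]
xaxis 6.824280049175198 6.348907758826996 ring [0.55666288 0.00743207 0.006     ]
alt ring from front [0.55677066 0.00744497 0.006     ]
milk [0.5545 0.007  0.081 ] hob -0.0022 -0.0001
tip [0.3648 0.0413 0.105 ] hob -0.1865 0.0564
mroot [0.4737 0.0233 0.075 ] hob -0.0805 0.0256
sauce [0.734  0.1944 0.066 ] hob 0.1983 0.1646
skil [ 0.7727 -0.1341  0.051 ] hob 0.1977 -0.1662
jug [0.517  0.2616 0.106 ] hob -0.0092 0.2571
railL [0.5713 0.3817 0.36  ] hob 0.059 0.3699
railR [ 0.6436 -0.3441  0.36  ] hob 0.0445 -0.3594
rimdia 0.14933764830490898
```

```bash
cat > plan.py <<'E'
import numpy as np
C=np.array([.5566,.0074]);H=6.7
def loc(cmd,tgts):
    "cmd,(x,y,z,yaw deg) -> rows in tool axes of cmd"
    y=np.radians(cmd[3]);ex=np.array([np.cos(y),np.sin(y)]);ey=np.array([np.sin(y),-np.cos(y)])
    o=[]
    for t in tgts:
        d=np.array(t[:2])-cmd[:2];o.append([[round(float(d@ex),4),round(float(d@ey),4),round(float(cmd[2]-t[2]),4)],round(float(np.radians(cmd[3]-t[3])),4)])
    return o
def apply(cmd,row):
    y=np.radians(cmd[3]);(a,b,c),t=row
    return [cmd[0]+a*np.cos(y)+b*np.sin(y),cmd[1]+a*np.sin(y)-b*np.cos(y),cmd[2]-c,cmd[3]-np.degrees(t)]
def arc(al,r,z,c=C):
    b=np.radians(al+H);return [c[0]+r*np.cos(b),c[1]+r*np.sin(b),z,al+H-90]
E
python3 - <<'E'
from plan import *
a=np.array([.195,.646,.231,163.166]);b=np.array(arc(215,.0685,.2));print(b)
print(loc(a,[a+(b-a)*k/16 for k in (1,8,16)]))
E
```

```text
[ 5.05455285e-01 -3.81682793e-02  2.00000000e-01  1.31700000e+02]
[[[-0.031, -0.0353, 0.0019], 0.0343], [[-0.2476, -0.2825, 0.0155], 0.2746], [[-0.4953, -0.5649, 0.031], 0.5492]]
```

Emit:
{"name": "apply_moves", "arguments": {
  "moves": [
    [[-0.031, -0.035, 0], 0.034],
    [[-0.062, -0.07, 0], 0.068],
    [[-0.093, -0.106, 0], 0.102],
    [[-0.124, -0.141, 0], 0.137],
    [[-0.155, -0.176, 0], 0.171],
    [[-0.186, -0.212, 0], 0.206],
    [[-0.217, -0.247, 0], 0.24],
    [[-0.248, -0.282, 0], 0.274]
  ],
  "hand": -0.3,
  "force": 30
}}

```text
time_s: 0.95
ee_pos: [0.3513, 0.3026, 0.2312]
orientation: [180.0, 0.0, 147.4]
ft_force: [0.2, -0.1, 0.2]
width: 0.0554
grasp_force: 0.0
```

```bash
python3 - <<'E'
from plan import *
from cell import r
a=apply([.195,.646,.231,163.166],[[-.248,-.282,0],.274]);b=arc(215,.0685,.2);print(np.round(a,4))
print(loc(a,[b]));s=r.sense();print(s["ee_pos"],s["orientation"],s["width"],s["joint_pos"])
E
```

```text
[  0.3507   0.3043   0.231  147.467 ]
[[[-0.3146, -0.2055, 0.031], 0.2752]]
[0.35131076 0.302558   0.23116579] [1.79994991e+02 8.23814964e-03 1.47417139e+02] 0.0553946814230835 [ 2.81688387e+01 -1.12481226e+01  1.19016276e+02 -4.97812451e-03
  7.22234509e+01 -2.92467810e+01]
```

Emit:
{"name": "apply_moves", "arguments": {
  "moves": [
    [[-0.039, -0.026, 0.004], 0.034],
    [[-0.079, -0.051, 0.008], 0.069],
    [[-0.118, -0.077, 0.012], 0.103],
    [[-0.157, -0.103, 0.016], 0.138],
    [[-0.197, -0.128, 0.02], 0.172],
    [[-0.236, -0.154, 0.024], 0.206],
    [[-0.275, -0.18, 0.028], 0.241],
    [[-0.3146, -0.2055, 0.031], 0.2752]
  ]
}}

```text
time_s: 1.75
ee_pos: [0.506, -0.04, 0.1999]
orientation: [-180.0, -0.0, 131.6]
ft_force: [0.2, 0.2, -0.1]
width: 0.0556
grasp_force: 0.0
```

```bash
cat > look.py <<'E'
import sys,cv2,pickle
from cell import r,eyes
from h import *
n=sys.argv[1];w=eyes.snapshot("wrist");t=eyes.snapshot("top");pickle.dump((w,t),open(n+".pkl","wb"))
A=cv2.resize(w["pixels"][:,:,::-1],(400,300));B=cv2.resize(t["pixels"][:,:,::-1][130:265,165:345],(400,300),interpolation=cv2.INTER_CUBIC)
cv2.imwrite(f"pics/{n}.png",np.vstack([w["pixels"][:384,:,::-1][:300],]) if 0 else np.hstack([A,B]))
s=r.sense();print(s["time_s"],s["ee_pos"],s["orientation"],s["width"],s["ft_force"])
E
python3 look.py l1
```

```text
1.85 [ 0.50718756 -0.04266934  0.19984249] [-1.79945597e+02  5.74947702e-02  1.31341777e+02] 0.05504985217899459 [-0.48167345  0.33578691  0.27298014]
```

View pics/l1.png

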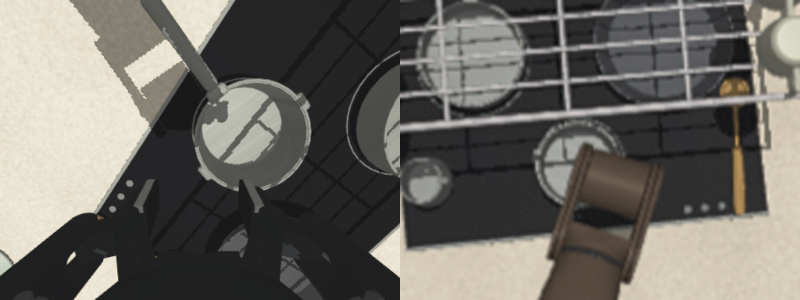

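The wrist view shows the milk pan's rim centred at about (252,134), with the handle going up-left and the lips at (303,103) and (200,175). The open fingers at (145,190) and (250,190) straddle the near rim. I'll fit the rim circle now.

```bash
cat > fit.py <<'E'
import sys,cv2,pickle
from h import *
from scipy.optimize import least_squares
from plan import C,H
def fit(w,c0):
    g=cv2.GaussianBlur(w["pixels"].max(2),(3,3),0).astype(float);P=[]
    for a in np.arange(0,360,3):
        b=np.radians(a);rr=np.arange(.055,.085,.0005)
        v=[]
        for q in rr:
            u,vv=proj(w,[c0[0]+q*np.cos(b),c0[1]+q*np.sin(b),.081])
            v.append(g[int(round(vv)),int(round(u))] if 0<=vv<383.4 and 0<=u<511.4 else np.nan)
        v=np.array(v)
        if np.isnan(v).any():continue
        k=[i for i in range(5,len(v)) if v[i]<60 and v[i-4]>85]
        if k:P.append([c0[0]+(rr[k[-1]]-.001)*np.cos(b),c0[1]+(rr[k[-1]]-.001)*np.sin(b)])
    P=np.array(P)
    f=lambda p:np.hypot(P[:,0]-p[0],P[:,1]-p[1])-.07
    s=least_squares(f,c0,loss="soft_l1",f_scale=.002);return s.x,np.round(np.abs(f(s.x))*1e3,0).astype(int)
if __name__=="__main__":
    w,t=pickle.load(open(sys.argv[1]+".pkl","rb"))
    c,e=fit(w,C)
    c,e=fit(w,c)
    d=c-C;h=np.radians(H);print(c,"hob off mm",1e3*(d[0]*np.cos(h)+d[1]*np.sin(h)),1e3*(-d[0]*np.sin(h)+d[1]*np.cos(h)),len(e),e)
E
python3 fit.py l1; python3 -c "
from cell import r;s=r.sense();print(s['qvel'],s['ee_pos'])"
```

```text
[0.54924933 0.01029874] hob off mm -6.96227596187114 3.7365513374531636 107 [ 2  2  3  2  2  3  2  0  2  2  1  1  2  2  2  2  2  2  2  2  2  1  1  1
  4  7  7  7  6  7  3  1  1  2  2  1  1  2  1  2  2  2  2  2  2  2  2  2
  2  2  2  2  3  8  9  2  2  2  1  1  2  2  2  2  2  5  4  3  2  3  3  3
  3  3  4  3  9 10  9  9  9  8  3  3  4  4  3  3  2  2  3  3  2  9 12  3
  3  3  2  1  1  2  2  3  3  2  3]
[ 3.96673364 -2.40374169  2.39759438  2.57297509  2.59263277  1.35865094] [ 0.50718756 -0.04266934  0.19984249]
```

Emit:
{"name": "apply_moves", "arguments": {
  "moves": [
    [[0, 0, 0], 0],
    [[0, 0, 0], 0],
    [[0, 0, 0], 0],
    [[0, 0, 0], 0]
  ]
}}

```text
time_s: 2.25
ee_pos: [0.5056, -0.0369, 0.2005]
orientation: [180.0, 0.0, 131.8]
ft_force: [-0.3, -0.4, 1.2]
width: 0.0554
grasp_force: 0.0
```

```bash
python3 look.py l2;python3 fit.py l2
```

```text
2.35 [ 0.50572448 -0.03722976  0.20053627] [1.79985358e+02 1.94362875e-02 1.31787281e+02] 0.055705037925056426 [-0.96749422  0.74970991 -0.41984933]
[0.5489176  0.01038524] hob off mm -7.281644065944632 3.861162015593611 102 [3 3 3 3 3 3 3 1 1 2 1 3 2 2 2 2 2 1 2 2 2 2 2 8 8 6 6 7 3 1 1 1 1 1 1 2 1
 1 2 1 2 2 2 2 2 2 2 2 2 2 2 7 8 9 1 1 1 1 1 2 1 2 2 5 4 3 2 2 2 3 4 4 3 3
 3 9 9 9 9 9 8 3 3 4 4 3 3 2 2 3 3 3 3 3 2 2 2 3 3 3 3 3]
```

```bash
python3 - <<'E'
import pickle
from fit import *
def pts(w,c0,z,thr,rmin,rmax):
    g=cv2.GaussianBlur(w["pixels"].max(2),(3,3),0).astype(np.float32);P=[]
    for a in np.arange(0,360,3):
        b=np.radians(a);rr=np.arange(rmin,rmax,.0005)
        m=np.array([proj(w,[c0[0]+q*np.cos(b),c0[1]+q*np.sin(b),z]) for q in rr],np.float32)
        v=cv2.remap(g,m[None,:,0],m[None,:,1],cv2.INTER_LINEAR)[0]
        dv=v[8:]-v[:-8];i=dv.argmin()
        if dv[i]<-thr:P.append(c0+(rr[i+4])*np.array([np.cos(b),np.sin(b)]))
    return np.array(P)
def circ(P,c0,r0):
    f=lambda p:np.hypot(P[:,0]-p[0],P[:,1]-p[1])-p[2]
    s=least_squares(f,[*c0,r0],loss="cauchy",f_scale=.001);return s.x,np.median(np.abs(f(s.x))),len(P)
d=pickle.load(open("d0.pkl","rb"));w2,t2=pickle.load(open("l2.pkl","rb"))
for n,w in(("top0",d["top"]),("scene",d["scene"]),("wrist",w2)):
    c=np.array([.554,.008]);P=pts(w,c,.081,30,.06,.085);print(n,circ(P,c,.072))
for n,c,z,r0 in(("sauce",(.734,.1944),.066,.09),("skil",(.7727,-.134),.051,.12)):
    P=pts(d["top"],np.array(c),z,12,r0-.012,r0+.012);print(n,circ(P,c,r0))
E
```

```text
top0 (array([0.55428763, 0.00923684, 0.07465858]), np.float64(0.000833656628789814), 57)
scene (array([0.54985699, 0.00580146, 0.07413681]), np.float64(0.0004573007161272416), 20)
wrist (array([0.5493019 , 0.00948731, 0.07169791]), np.float64(0.0002569467322842689), 114)
sauce (array([0.74051696, 0.19754642, 0.09309561]), np.float64(0.001613310231071946), 108)
skil (array([ 0.77172682, -0.13519653,  0.12344507]), np.float64(0.002275390256109039), 65)
```

```bash
python3 - <<'E'
from plan import *
a=apply(apply([.195,.646,.231,163.166],[[-.248,-.282,0],.274]),[[-0.3146, -0.2055, 0.031], 0.2752]);c=np.array([.551,.009])
print(a,loc(a,[arc(215,.068,.054,c)]))
E
```

```text
[np.float64(0.5054239184877704), np.float64(-0.03817712656887448), 0.2, np.float64(131.69915789141518)] [[[0.0049, -0.0026, 0.146], -0.0]]
```

Emit:
{"name": "apply_moves", "arguments": {
  "moves": [
    [[0.005, -0.0026, 0.01], 0],
    [[0.005, -0.0026, 0.03], 0],
    [[0.005, -0.0026, 0.055], 0],
    [[0.005, -0.0026, 0.08], 0],
    [[0.005, -0.0026, 0.105], 0],
    [[0.005, -0.0026, 0.13], 0],
    [[0.005, -0.0026, 0.142], 0],
    [[0.005, -0.0026, 0.146], 0]
  ]
}}

```text
time_s: 3.15
ee_pos: [0.4991, -0.0355, 0.0525]
orientation: [-179.9, -0.2, 131.7]
ft_force: [1.0, 0.2, -0.9]
width: 0.0557
grasp_force: 0.0
```

Emit:
{"name": "apply_moves", "arguments": {
  "moves": [
    [[0, 0, 0], 0],
    [[0, 0, 0], 0],
    [[0, 0, 0], 0],
    [[0, 0, 0], 0],
    [[0, 0, 0], 0],
    [[0, 0, 0], 0],
    [[0, 0, 0], 0],
    [[0, 0, 0], 0]
  ],
  "hand": 1,
  "force": 30
}}

```text
time_s: 3.95
ee_pos: [0.5017, -0.0359, 0.0555]
orientation: [179.9, 0.1, 131.7]
ft_force: [-0.5, 3.2, 5.8]
width: 0.0035
grasp_force: 30.4
```

```bash
python3 look.py l3
```

```text
4.05 [ 0.50174538 -0.03591896  0.05553239] [1.79869125e+02 8.41032177e-02 1.31672773e+02] 0.003406987441847676 [-1.08296624  2.21576452  5.05729835]
```

View pics/l3.png

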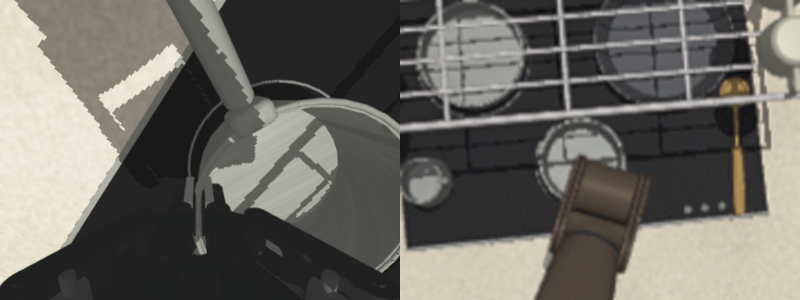

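Gripped: the opening is 3.5 mm, which matches the wall. The printed ring shows as a thin arc around the base, and the pan hasn't shifted. Next, the first arc.

```bash
python3 - <<'E'
from plan import *
c=np.array([.551,.009])
for s in(215,175):
  a=arc(s,.068,.054,c);print(str([[[round(v,4) for v in q[0]],round(q[1],3)] for q in loc(a,[arc(s-5*k,.068,.054,c) for k in range(1,9)])]))
E
```

```text
[[[0.0059, 0.0003, 0.0], 0.087], [[0.0118, 0.001, 0.0], 0.174], [[0.0176, 0.0023, 0.0], 0.262], [[0.0233, 0.0041, 0.0], 0.349], [[0.0287, 0.0064, 0.0], 0.436], [[0.034, 0.0091, 0.0], 0.524], [[0.039, 0.0123, 0.0], 0.611], [[0.0437, 0.0159, 0.0], 0.698]]
[[[0.0059, 0.0003, 0.0], 0.087], [[0.0118, 0.001, 0.0], 0.174], [[0.0176, 0.0023, 0.0], 0.262], [[0.0233, 0.0041, 0.0], 0.349], [[0.0287, 0.0064, 0.0], 0.436], [[0.034, 0.0091, 0.0], 0.524], [[0.039, 0.0123, 0.0], 0.611], [[0.0437, 0.0159, 0.0], 0.698]]
```

Emit:
{"name": "apply_moves", "arguments": {
  "moves": [
    [[0.0059, 0.0003, 0.0], 0.087],
    [[0.0118, 0.001, 0.0], 0.174],
    [[0.0176, 0.0023, 0.0], 0.262],
    [[0.0233, 0.0041, 0.0], 0.349],
    [[0.0287, 0.0064, 0.0], 0.436],
    [[0.034, 0.0091, 0.0], 0.524],
    [[0.039, 0.0123, 0.0], 0.611],
    [[0.0437, 0.0159, 0.0], 0.698]
  ]
}}

```text
time_s: 4.85
ee_pos: [0.4852, 0.0067, 0.0555]
orientation: [179.7, 0.1, 91.5]
ft_force: [0.7, 1.0, 2.7]
width: 0.0034
grasp_force: 29.3
```

Emit:
{"name": "apply_moves", "arguments": {
  "moves": [
    [[0.0059, 0.0003, 0.0], 0.087],
    [[0.0118, 0.001, 0.0], 0.174],
    [[0.0176, 0.0023, 0.0], 0.262],
    [[0.0233, 0.0041, 0.0], 0.349],
    [[0.0287, 0.0064, 0.0], 0.436],
    [[0.034, 0.0091, 0.0], 0.524],
    [[0.039, 0.0123, 0.0], 0.611],
    [[0.0437, 0.0159, 0.0], 0.698]
  ]
}}

```text
time_s: 5.65
ee_pos: [0.5004, 0.0507, 0.0556]
orientation: [179.6, -0.1, 51.6]
ft_force: [2.1, 0.7, 1.7]
width: 0.0035
grasp_force: 30.1
```

Emit:
{"name": "apply_moves", "arguments": {
  "moves": [
    [[0, 0, 0], 0],
    [[0, 0, 0], 0],
    [[0, 0, 0], 0]
  ]
}}

```text
time_s: 5.95
ee_pos: [0.4997, 0.0507, 0.0556]
orientation: [179.8, -0.1, 51.8]
ft_force: [2.4, 1.1, 6.4]
width: 0.0034
grasp_force: 31.5
```

```bash
python3 look.py l4
```

```text
6.05 [0.49969431 0.05071731 0.05555902] [ 1.79763614e+02 -1.15336129e-01  5.17892003e+01] 0.0035692833682531354 [3.09186516 0.14843295 5.33662093]
```

View pics/l4.png

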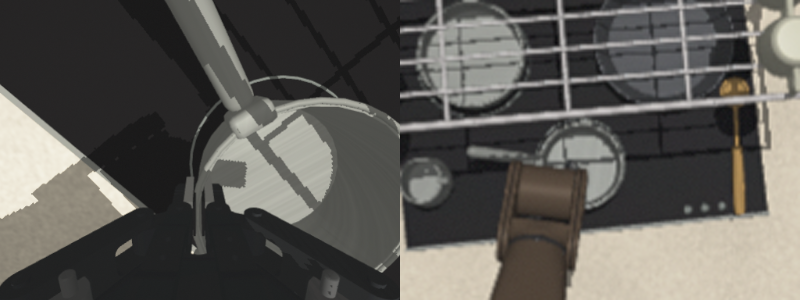

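The handle now points left over the saucepan's front, with the grip holding and the pan still inside its ring arc. I'll release, lift and move round to grip at 235°.

```bash
python3 - <<'E'
from plan import *
c=np.array([.551,.009])
a=arc(135,.068,.054,c);b=arc(235,.068,.2,c);print(loc(a,[b]))
m=[.5,0.0,.2,(51.7+61.0)];print(loc(a,[m]),loc(m,[b]))
E
```

```text
[[[-0.067, 0.0798, -0.146], -1.7453]]
[[[-0.0387, 0.0336, -0.146], -1.0647]] [[[-0.0542, -0.0023, 0.0], -0.6807]]
```

Emit:
{"name": "apply_moves", "arguments": {
  "moves": [
    [[0, 0, 0], 0],
    [[0, 0, 0], 0],
    [[0, 0, 0], 0],
    [[0, 0, 0], 0],
    [[0, 0, 0], 0],
    [[0, 0, -0.02], 0],
    [[0, 0, -0.04], 0],
    [[0, 0, -0.066], 0]
  ],
  "hand": -0.3
}}

```text
time_s: 6.85
ee_pos: [0.4968, 0.0514, 0.1198]
orientation: [-179.8, 0.1, 51.7]
ft_force: [0.1, -0.3, 0.8]
width: 0.0559
grasp_force: 0.0
```

Emit:
{"name": "apply_moves", "arguments": {
  "moves": [
    [[-0.005, 0.004, -0.01], -0.14],
    [[-0.01, 0.009, -0.02], -0.28],
    [[-0.015, 0.013, -0.03], -0.42],
    [[-0.02, 0.017, -0.04], -0.56],
    [[-0.025, 0.021, -0.05], -0.7],
    [[-0.03, 0.026, -0.06], -0.84],
    [[-0.035, 0.03, -0.07], -0.98],
    [[-0.04, 0.034, -0.08], -1.12]
  ]
}}

```text
time_s: 7.65
ee_pos: [0.4996, -0.0014, 0.2005]
orientation: [-180.0, -0.0, 116.2]
ft_force: [-0.4, -0.1, 0.3]
width: 0.0556
grasp_force: 0.0
```

Emit:
{"name": "apply_moves", "arguments": {
  "moves": [
    [[-0.011, -0.001, 0], -0.125],
    [[-0.021, -0.002, 0], -0.25],
    [[-0.032, -0.003, 0], -0.375],
    [[-0.042, -0.004, 0], -0.5],
    [[-0.053, -0.0043, 0], -0.625],
    [[-0.053, -0.0043, 0], -0.625],
    [[-0.053, -0.0043, 0], -0.625],
    [[-0.053, -0.0043, 0], -0.625]
  ]
}}

```text
time_s: 8.45
ee_pos: [0.5189, -0.0503, 0.2001]
orientation: [180.0, -0.0, 151.6]
ft_force: [-0.5, 0.2, 0.3]
width: 0.0556
grasp_force: 0.0
```

```bash
python3 look.py l5; python3 - <<'E'
import pickle
from fit import *
from plan import *
print(arc(235,.068,.2,np.array([.551,.009])))
w,t=pickle.load(open("l5.pkl","rb"))
c=np.array([.551,.009]);print(fit(w,c)[0])
cv2.imwrite("pics/l5w.png",np.clip(w["pixels"][:,:,::-1].astype(float)*1.8,0,255).astype(np.uint8))
E
```

```text
8.55 [ 0.51894879 -0.05027616  0.20026833] [ 1.79998610e+02 -1.49839512e-02  1.51666234e+02] 0.05566761860815632 [ 0.20718565 -0.93633027 -0.0059992 ]
[np.float64(0.5187620017847961), np.float64(-0.050872460038622995), 0.2, 151.7]
[0.54680894 0.0058457 ]
```

View pics/l5w.png

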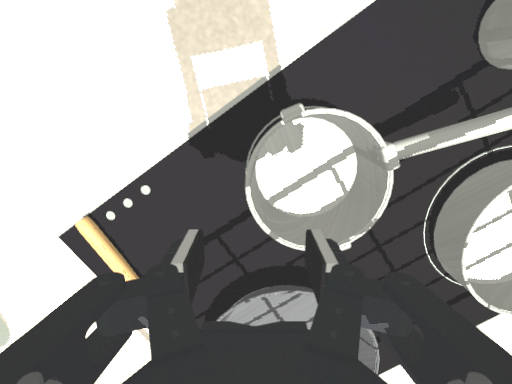

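The view shows the rim centred near (320,178), the lips at (292,113) and (345,245), and the handle running right through (430,143) and (505,122). The near rim lies between the fingers. I'll check the handle angle before gripping.

```bash
python3 - <<'E'
import pickle
from h import *
w,t=pickle.load(open("l5.pkl","rb"));c=np.array([.5468,.0058])
for px in((430,143),(505,122)):
    z=.08
    for _ in range(20):
        p=onz(w,px,z);s=np.hypot(*(p[:2]-c));z=.07+(s-.084)*np.tan(np.radians(20))
    print(p,s,np.degrees(np.arctan2(*(p[:2]-c)[::-1]))-6.7)
from plan import *
c0=np.array([.551,.009]);c=np.array([.549,.0075])
print(loc(arc(235,.068,.2,c0),[arc(235,.068,.054,c)]))
E
```

```text
[0.5599905  0.11423405 0.0791842 ] 0.10923338335381512 76.36430773540272
[0.56548953 0.16711519 0.09853317] 0.1623942349943901 76.69133373403602
[[[0.001, -0.0023, 0.146], 0.0]]
```

Emit:
{"name": "apply_moves", "arguments": {
  "moves": [
    [[0.001, -0.0023, 0.01], 0],
    [[0.001, -0.0023, 0.03], 0],
    [[0.001, -0.0023, 0.055], 0],
    [[0.001, -0.0023, 0.08], 0],
    [[0.001, -0.0023, 0.105], 0],
    [[0.001, -0.0023, 0.13], 0],
    [[0.001, -0.0023, 0.142], 0],
    [[0.001, -0.0023, 0.146], 0]
  ]
}}

```text
time_s: 9.35
ee_pos: [0.5158, -0.0519, 0.0524]
orientation: [-180.0, -0.2, 151.7]
ft_force: [-0.3, -0.2, -0.1]
width: 0.0552
grasp_force: 0.0
```

Emit:
{"name": "apply_moves", "arguments": {
  "moves": [
    [[0, 0, 0], 0],
    [[0, 0, 0], 0],
    [[0, 0, 0], 0],
    [[0, 0, 0], 0],
    [[0, 0, 0], 0],
    [[0, 0, 0], 0],
    [[0, 0, 0], 0],
    [[0, 0, 0], 0]
  ],
  "hand": 1,
  "force": 30
}}

```text
time_s: 10.15
ee_pos: [0.5188, -0.0528, 0.0556]
orientation: [179.9, 0.2, 151.6]
ft_force: [2.6, -1.2, 4.9]
width: 0.0041
grasp_force: 32.7
```

Emit:
{"name": "apply_moves", "arguments": {
  "moves": [
    [[0.0059, 0.0003, 0.0], 0.087],
    [[0.0118, 0.001, 0.0], 0.174],
    [[0.0176, 0.0023, 0.0], 0.262],
    [[0.0233, 0.0041, 0.0], 0.349],
    [[0.0287, 0.0064, 0.0], 0.436],
    [[0.034, 0.0091, 0.0], 0.524],
    [[0.039, 0.0123, 0.0], 0.611],
    [[0.0437, 0.0159, 0.0], 0.698]
  ]
}}

```text
time_s: 10.95
ee_pos: [0.4867, -0.0177, 0.0556]
orientation: [180.0, 0.1, 111.7]
ft_force: [-0.4, -0.0, 8.4]
width: 0.0038
grasp_force: 30.5
```

Emit:
{"name": "apply_moves", "arguments": {
  "moves": [
    [[0.0059, 0.0003, 0.0], 0.087],
    [[0.0118, 0.001, 0.0], 0.174],
    [[0.0176, 0.0023, 0.0], 0.262],
    [[0.0233, 0.0041, 0.0], 0.349],
    [[0.0287, 0.0064, 0.0], 0.436],
    [[0.034, 0.0091, 0.0], 0.524],
    [[0.037, 0.0109, 0.0], 0.576],
    [[0.037, 0.0109, 0.0], 0.576]
  ]
}}

```text
time_s: 11.75
ee_pos: [0.4835, 0.0213, 0.0556]
orientation: [179.9, 0.0, 78.8]
ft_force: [-0.3, 1.1, 9.0]
width: 0.0043
grasp_force: 29.9
```

```bash
python3 look.py l6; python3 - <<'E'
import pickle
from fit import *
w,t=pickle.load(open("l6.pkl","rb"))
W=np.clip(w["pixels"][:,:,::-1].astype(float)*1.3,0,255).astype(np.uint8)
T=cv2.resize(t["pixels"][:,:,::-1][110:240,185:325],(560,520),interpolation=cv2.INTER_CUBIC)
o=np.zeros((520,800,3),np.uint8);o[:,:500]=T[:, :500];o[:225,500:]=cv2.resize(W,(300,225));cv2.imwrite("pics/l6b.png",o)
E
```

```text
11.85 [0.48352622 0.02121916 0.05557188] [1.79895577e+02 2.23736635e-03 7.88527255e+01] 0.0040094240372243704 [-0.79070253  3.48469863  8.56263609]
```

View pics/l6b.png

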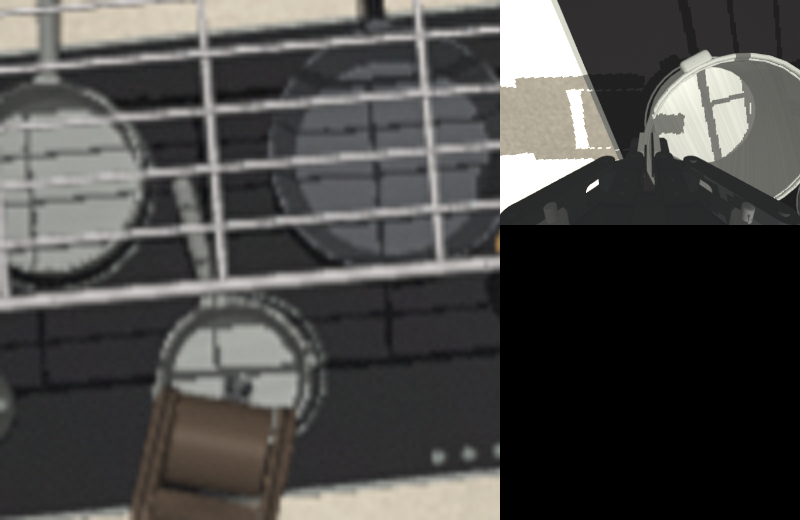

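The handle now points back through (208,300) to its tip at (180,178), too close to the saucepan. The ring shows to the right of the pan at about x=326, so the pan sits a little to the left. I'll quantify both.

```bash
python3 - <<'E'
import pickle
from h import *
w,t=pickle.load(open("l6.pkl","rb"));h=np.radians(6.7);ring=np.array([.5566,.0074])
P=lambda x,y,z:onz(t,(185+(x+.5)/4-.5,110+(y+.5)/4-.5),z)
def hob(p):d=p[:2]-ring;return (np.array([d[0]*np.cos(h)+d[1]*np.sin(h),-d[0]*np.sin(h)+d[1]*np.cos(h)])*1e3).round(1)
for n,a in(("tip",(180,178,.105)),("root",(208,298,.072)),("rimL",(155,380,.081)),("rimR",(309,365,.081)),("rimT",(229,296,.081)),("ringR",(326,365,.006)),("ringdiag",(313,325,.006)),("sR",(148,185,.066)),("skL",(270,155,.051))):
    q=hob(P(*a));print(n,q,np.hypot(*q))
px=proj(t,[*ring,.006]);print("ringc zoom",(px-[185,110])*4)
E
```

```text
tip [182.7  40.5] 187.13508489858336
root [72.1 26.5] 76.81575359260624
rimL [-0.2 83.1] 83.10024067353837
rimR [ -0.8 -61.4] 61.405211505213465
rimT [71.1  6.5] 71.39649851358257
ringR [  1.6 -80. ] 80.01599840031992
ringdiag [ 41.8 -71.4] 82.73572384405662
sR [185.7  72.7] 199.4236194636934
skL [205.2 -45.7] 210.2273293366017
ringc zoom [243.06966217 373.37081672]
```

Emit:
{"name": "apply_moves", "arguments": {
  "moves": [
    [[-0.0008, 0.0013, 0], 0.035],
    [[-0.0016, 0.0027, 0], 0.07],
    [[-0.0025, 0.004, 0], 0.105],
    [[-0.0025, 0.004, 0], 0.105],
    [[-0.0025, 0.004, 0], 0.105]
  ]
}}

```text
time_s: 12.35
ee_pos: [0.487, 0.0182, 0.0556]
orientation: [179.9, -0.0, 72.9]
ft_force: [0.2, 4.3, 8.2]
width: 0.0042
grasp_force: 33.0
```

Emit:
{"name": "apply_moves", "arguments": {
  "moves": [
    [[0, 0, 0], 0],
    [[0, 0, 0], 0],
    [[0, 0, 0], 0],
    [[0, 0, 0], 0],
    [[0, 0, 0], 0],
    [[0, 0, -0.02], 0],
    [[0, 0, -0.04], 0],
    [[0, 0, -0.066], 0]
  ],
  "hand": -0.3
}}

```text
time_s: 13.15
ee_pos: [0.485, 0.0176, 0.1199]
orientation: [-179.8, 0.0, 72.7]
ft_force: [0.0, 0.6, 0.2]
width: 0.0555
grasp_force: 0.0
```

Emit:
{"name": "apply_moves", "arguments": {
  "moves": [
    [[0, -0.005, -0.02], 0],
    [[0, -0.01, -0.05], 0],
    [[0, -0.02, -0.08], 0],
    [[0, -0.02, -0.1], 0],
    [[0, -0.02, -0.12], 0],
    [[0, -0.02, -0.12], 0],
    [[0, -0.02, -0.12], 0]
  ]
}}

```text
time_s: 13.85
ee_pos: [0.4669, 0.0235, 0.2399]
orientation: [-180.0, 0.0, 72.7]
ft_force: [0.2, 0.5, -0.3]
width: 0.0553
grasp_force: 0.0
```

```bash
python3 look.py l7; python3 - <<'E'
import pickle
from fit import *
w,t=pickle.load(open("l7.pkl","rb"))
W=np.clip(w["pixels"][:,:,::-1].astype(float)*1.3,0,255).astype(np.uint8)
T=cv2.resize(t["pixels"][:,:,::-1][130:230,200:290],(540,600),interpolation=cv2.INTER_CUBIC)
o=np.zeros((600,800,3),np.uint8);o[:,:400]=T[:, :400];o[:300,400:]=cv2.resize(W,(400,300));cv2.imwrite("pics/l7b.png",o)
E
```

```text
13.95 [0.46620907 0.02359847 0.23853507] [-1.79831139e+02  2.83775829e-02  7.26811432e+01] 0.055520926671068706 [-0.34504454 -0.09618245 -0.28226185]
```

View pics/l7b.png

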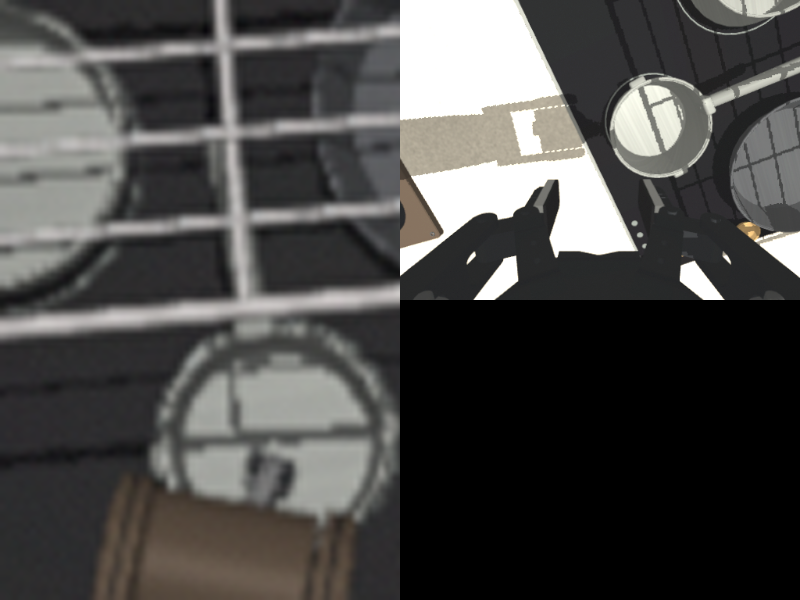

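The wrist view at right shows the handle leaving the pan at (710,103) through the gap, clear of both neighbours. In the top view it is hidden under a rack wire. I'll move the arm aside to check the centring.

Emit:
{"name": "apply_moves", "arguments": {
  "moves": [
    [[0.03, -0.025, 0], 0],
    [[0.06, -0.05, 0], 0],
    [[0.09, -0.076, 0], 0],
    [[0.12, -0.1, 0], 0],
    [[0.15, -0.126, 0], 0],
    [[0.18, -0.15, 0], 0],
    [[0.21, -0.176, 0], 0],
    [[0.21, -0.176, 0], 0]
  ]
}}

```text
time_s: 14.75
ee_pos: [0.3589, 0.2791, 0.2385]
orientation: [-179.8, 0.1, 73.0]
ft_force: [1.4, -0.4, 0.3]
width: 0.0553
grasp_force: 0.0
```

```bash
python3 look.py l8; cat > chk.py <<'E'
import pickle,sys
from fit import *
from h import *
w,t=pickle.load(open(sys.argv[1]+".pkl","rb"));d=pickle.load(open("d0.pkl","rb"));h=np.radians(6.7);ring=np.array([.5566,.0074])
def hob(p):
    q=p[:2]-ring;return (np.array([q[0]*np.cos(h)+q[1]*np.sin(h),-q[0]*np.sin(h)+q[1]*np.cos(h)])*1e3).round(1)
def pts(w,c0,z,thr,rmin,rmax):
    g=cv2.GaussianBlur(w["pixels"].max(2),(3,3),0).astype(np.float32);P=[]
    for a in np.arange(0,360,3):
        b=np.radians(a);rr=np.arange(rmin,rmax,.0005)
        m=np.array([proj(w,[c0[0]+q*np.cos(b),c0[1]+q*np.sin(b),z]) for q in rr],np.float32)
        v=cv2.remap(g,m[None,:,0],m[None,:,1],cv2.INTER_LINEAR)[0]
        dv=v[8:]-v[:-8];i=dv.argmin()
        if dv[i]<-thr:P.append(c0+(rr[i+4])*np.array([np.cos(b),np.sin(b)]))
    return np.array(P)
def circ(P,c0,r0):
    f=lambda p:np.hypot(P[:,0]-p[0],P[:,1]-p[1])-p[2]
    s=least_squares(f,[*c0,r0],loss="cauchy",f_scale=.001);return s.x
for n,im in(("before",d["top"]),("now",t)):
    for c in(ring,ring+[-.003,.003]):
        x=circ(pts(im,c,.081,30,.06,.087),c,.073);print(n,hob(x[:2]),x)
E
python3 chk.py l8; python3 - <<'E'
import pickle,cv2,numpy as np
w,t=pickle.load(open("l8.pkl","rb"))
cv2.imwrite("pics/l8b.png",cv2.resize(np.clip(t["pixels"][:,:,::-1][130:230,190:310]*1.5,0,255).astype(np.uint8),(720,600),interpolation=cv2.INTER_CUBIC))
E
```

```text
14.85 [0.36050638 0.27666091 0.23872224] [-1.79891969e+02  1.35388477e-01  7.28240101e+01] 0.05542507358394014 [ 0.55019779 -0.65488367 -1.404535  ]
before [-2.7  2.2] [0.55370016 0.00927999 0.07429456]
before [-2.4  2.1] [0.55393851 0.0092518  0.07437542]
now [-0.6 -0.1] [0.55605267 0.00724252 0.07469951]
now [-0.4 -0.1] [0.55625998 0.00727174 0.07477209]
```

View pics/l8b.png

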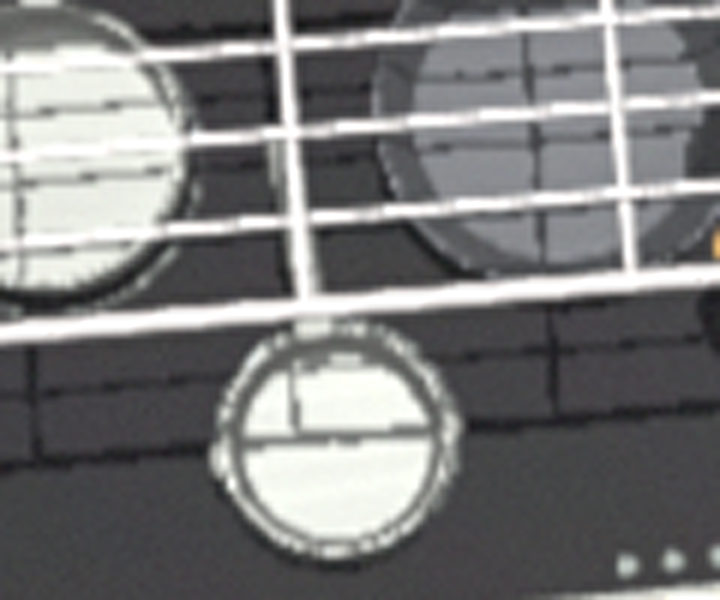

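The top fit puts the pan within 1 mm of the ring centre. The handle starts at (315,320) and its edge shows just left of the wire near (275,150), midway through the gap. I'll get the angle from the wrist and scene views.

```bash
python3 - <<'E'
import pickle,sys
from h import *
w,t=pickle.load(open("l7.pkl","rb"));h=np.radians(6.7)
f=1.28
c=onz(w,(0,0),.081)
from fit import fit
c,_=fit(w,np.array([.553,.0074]));c,_=fit(w,c);print("c",c)
def on(im,px,c):
    z=.08
    for _ in range(30):
        p=onz(im,px,z);s=np.hypot(*(p[:2]-c));z=.07+(s-.084)*np.tan(np.radians(20))
    return p.round(4),s.round(4),np.degrees(np.arctan2(*(p[:2]-c)[::-1]))-6.7
for x,y in((735,93),(790,70)):print(on(w,((x-400)*f,y*f),c))
ct=np.array([.5562,.0073])
for x,y in((280,142),(315,318)):print("top",on(t if 0 else pickle.load(open("l8.pkl","rb"))[1],(190+x/6,130+y/6),ct))
E
```

```text
c [0.55113297 0.00747191]
(array([0.659 , 0.0274, 0.0793]), np.float64(0.1097), np.float64(3.7692301307540808))
(array([0.7153, 0.0396, 0.1003]), np.float64(0.1673), np.float64(4.3611910812897134))
top (array([0.7353, 0.0428, 0.1059]), np.float64(0.1826), np.float64(4.5135411343212715))
top (array([0.6302, 0.0202, 0.0668]), np.float64(0.0751), np.float64(3.157663193285196))
```

```bash
python3 -c "
from cell import job;print(job.sign_off())"
```

```text
the job is handed in; nothing more can be done
None
```

The milk pan's handle now points to the back at about 4° left of straight back, midway between the saucepan and skillet with roughly 50 mm to each (more than the finger's width you asked for); the pan is flat and within about 1 mm of its ring centre by the top camera, nothing else was touched as far as forces and views showed, and the job is handed in at about 15 s.

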